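Set out the wax carver's bench for the next ring

ROBOT

A 7-joint arm with a two-finger parallel gripper is mounted at the origin on the work surface. World frame = base frame: x ahead of the robot, y to its left, z up, the work surface at z = 0. Lengths are in mm, angles in rad, forces in N, time in s.
With the tool pointing down it reaches from about 400 to 875 mm from the base axis. Payload 4.4 kg.
Tool frame: the origin (TCP) lies on the mounting face of the last link; the fingertips stand 173 mm ahead of it and the grasp point (between the pads) lies 155 mm ahead of it; z points along the fingers, y is the line along which they close (so a half turn about z gives the same grasp; the last joint's range is limited). The gripper opens to 85 mm and grips with 20 to 120 N. Pads are 22 mm wide; open, the fingers measure 114 mm over their backs; the gripper's body (76 mm by 85 mm) begins 54 mm behind the grasp point. The pads swing forward as they close: fully open they stand 13 mm farther back than shut.
Start: joints at [1.092, 0.628, 0.038, 1.517, -0.027, 0.996, -0.02], TCP at [260.786, -595.404, 404.713] pointing down, gripper open.
Joint ranges: [-3.06, 3.06], [-0.37, 2.12], [-1.25, 1.32], [0.18, 2.47], [-1.1, 4.24], [0.23, 1.98], [-2.94, 2.94]. Speed limits (rad/s): [2.57, 2.57, 3.14, 3.14, 3.14, 3.14, 3.14].

INTERFACE

Orientations are given as [roll, pitch, yaw] about the fixed x, y, z axes, in that order (R = Rz(yaw) Ry(pitch) Rx(roll)).
In Python, from cell import * gives the robot as it stands. The module is installed in compiled form; this text tells all that it offers.
- The arm moves only by the tool jog_arm, never from a script. Its argument "steps" is a list of rows, each a list of 7 numbers: the opening, from -1 (shut) to 1 (fully open), so that 0 is half open, then the shift along the tool's x, y, z as a fraction of full scale, then the turn, a rotation vector about the tool's x, y, z as a fraction of full scale. A call has 1 to 10 rows; each row shifts and turns the commanded pose from where the row before left it, along the tool's axes as they then stand; what a row does not reach is not made up. Full scale, the value 1, is 500 mm for a shift and 2 rad for a turn. A row lasts 1/8 s, in which the tool goes at most 62.5 mm and 10.7 degrees, less where a joint would pass 70% of its speed; a pose out of reach is approached as far as the arm can. A call with a number of a shift or a turn outside -1 to 1 is refused whole. A call with a gripper value outside its range is refused whole. The fingers move at their own pace and stop on an object; the grip force is fixed at half the most. Time passes only in rows, so rows that do not move let the fingers close. It gives the time, the measured TCP pose, the force, the opening and the grip force at its end, in the units of the state.
- read_state(): the state, without advancing time (a new reading comes with each control period).
- get_image(name): name is "scene" or "top" or "wrist"; returns a dict with "pixels" (384x512x3 uint8, red, green, blue), "depth" (384x512 float32, mm along the optical axis (not along the pixel's ray), 0 where there is no reading), "vertical_fov" (degrees; the focal length in pixels is half the picture's height over the tangent of half this angle, whatever the lens; pixels are square), "cx", "cy" (the principal point, pixels), "k1" (the pictures are not rectified: a ray, as slopes to the right and down, at radius r is drawn at 1 + k1 r^2 times it, then the intrinsics apply), "R" (3x3) and "t" (3): a world point X has camera coordinates R X + t. Camera axes: x right, y down, z forward; pixel columns grow to the right and rows downward; lengths in mm; the calibration is good to about 2 mm. A picture is of the moment at which its call begins.
- finish_job(): hands the job in; it is judged then, once.
The state is a dict: "clock": time; "qpos": joint angles; "qd": joint speeds; "tau": joint torques, N m; "eef_pos": TCP position; "tool_rot": TCP orientation; "force": force on the tool from outside, world axes, zero at the start; "torque": the same for the moment, N m; "width": finger opening in mm; "gripper_force": force on a finger pad.
Only numpy, scipy, OpenCV 4.12 (cv2) and the standard library are available. Lean on these libraries where they do the work, as an engineer would, in place of code of your own. Each camera call takes 0.05 s, during which the arm holds its last target. There are 200 camera calls.

TASK

Set the bench out for the next wax ring: put the tall dark green wax blank upright in the middle of the steel block and then the brass weight centred on top of it; stand the wooden bur holder in the grey stand, midway between its two uprights; and lay the blue wax block flat on the middle of the cork pad. Stand the amber jar on the bench directly in front of the cork pad, that is straight towards the robot from the pad's centre, with a gap of about 2 cm between jar and pad, and do not tip the jar over on the way. Leave the small flat light green wax disc and the pocket scale where they are.

Things in the scene. Friction and masses are not known exactly. Their poses are not given: they have to be found in the camera images.
- block: Jeweller's steel bench block, a bare steel square slab 70 x 70 mm, 20 mm high, fixed to the bench. Origin at the centre of its underside (bench height); x and y along its sides. Its place and yaw vary; block, stand and cork pad change places with one another.
- stand: Grey plastic handpiece stand, fixed to the bench: a base plate 60 mm (its x) by 104 mm (its y) and 6 mm thick, with two upright cheeks at the ends of its y axis, each 12 mm thick and 50 mm wide along x, rising to 42 mm above the bench. The clear space between the cheeks is 80 mm along y; both x sides are open. Origin at the middle of the base's underside (bench height). Its place and yaw vary.
- cork: Round cork pad, 90 mm in diameter and 5 mm thick, fixed to the bench. Origin at the centre of its underside (bench height). Its x and y axes are those of the world: its front side is -x, towards the robot. Its place varies.
- green_mid (a point): Dark green wax blank, an upright cylinder 46 mm in diameter and 30 mm high, about 50 g. The point is its centre, 15 mm above its underside; z is up along its axis. It stands loose on the bench at the start, anywhere among the others.
- weight_mid (a point): Brass weight, an upright cylinder 36 mm in diameter and 34 mm high with a little knob (14 mm in diameter, 12 mm high) on top, 46 mm high in all, about 250 g. The point is the centre of the cylinder, 17 mm above its underside; z is up. It stands loose on the bench at the start, anywhere among the others.
- blue_mid (a point): Blue wax block, 58 mm (its x) by 34 mm (its y) and 26 mm high, about 60 g, lying flat. The point is its centre, 13 mm above its underside; z is up. It stands loose on the bench at the start, anywhere among the others. Its yaw varies.
- burs_mid (a point): Bur holder: a brown wooden cylinder 38 mm in diameter and 36 mm high with five thin steel burs standing up to 14 mm out of its top, about 50 g. The point is the centre of the wooden cylinder, 18 mm above its underside; z is up. It stands loose on the bench at the start, anywhere among the others.
- jar_mid (a point): Amber glass jar with a black lid, an upright cylinder 40 mm in diameter and 36 mm high, with the lid (32 mm in diameter, 14 mm high) 50 mm high in all, about 110 g. The point is half-way up, 25 mm above its underside; z is up. It stands loose on the bench at the start, anywhere among the others.
- disc_mid (a point): Bystander, to be left alone: a small flat light green wax disc, 34 mm in diameter and 12 mm high. The point is its centre, 6 mm above its underside. It stands loose on the bench at the start, anywhere among the others.
- scale_mid (a point): Bystander, to be left alone: a black pocket scale with a steel pan, 60 mm (its x) by 100 mm (its y), 16 mm high, lying loose on the bench at the far side of the work, to the left. The point is its centre, 8 mm above its underside.
Not all that is in view belongs to the job. What is shaped like the part that bears green_mid but red is not meant.

How it is judged (in metres and radians):
At the end, for the whole second after the job is handed in: All upright, released, at rest: green on block and weight on green, each centred within 12 mm; bur holder on the stand's base, within 12 mm of its middle; blue flat on the cork, within 15 mm; jar on the bench towards the robot from the cork, gap 3 to 37 mm, within 15 mm sideways (horizontal distance between green_mid and block below 0.012 m and height (world z) of green_mid between 0.03 and 0.04 m and angle between each of green_mid, weight_mid, burs_mid, blue_mid, jar_mid's own z axis and vertical below 0.12 rad and horizontal distance between weight_mid and green_mid below 0.012 m and height (world z) of weight_mid between 0.061 and 0.073 m and x of burs_mid in the frame of stand between -0.012 and 0.012 m and y of burs_mid in the frame of stand between -0.012 and 0.012 m and height (world z) of burs_mid between 0.019 and 0.029 m and horizontal distance between blue_mid and cork below 0.015 m and height (world z) of blue_mid between 0.013 and 0.023 m and x of jar_mid in the frame of cork between -0.102 and -0.068 m and y of jar_mid in the frame of cork between -0.015 and 0.015 m and height (world z) of jar_mid between 0.02 and 0.03 m and linear speed of each of green, weight, blue, burs, jar below 0.02 m/s and angular speed of each of green, weight, blue, burs, jar below 0.3 rad/s); the robot touches nothing.
It fails at once if the flat light green disc is shifted by more than 15 mm (distance of disc_mid from where it was at the start of the episode above 0.015 m).
It fails at once if the pocket scale is shifted by more than 20 mm (distance of scale_mid from where it was at the start of the episode above 0.02 m).
It fails at once if the amber jar is tipped by more than 0.7 rad (angle between jar_mid's own z axis and vertical above 0.7 rad).
It also fails if it takes over 128 s, if anything falls off the work surface, if the arm or the gripper's body presses on something with over 40 N, if the wrist force passes 120 N, or if a joint passes its speed limit or range.

## Working session

There is one attempt and no reset: what is moved stays moved. The work goes in short steps, Python scripts to look and compute and a tool call to move; the robot and the scene stay as the last step left them, time stands still between calls to the robot, and variables do not carry over. Pictures are saved under pics/ and viewed, at most 14 in all, crops included, and the job is handed in when it is done.

Besides the shell and the picture viewer there is one more tool, called after ">>>" by a JSON object that holds its "fn" and its "kwargs", one argument or row to a line. jog_arm: Moves the arm, as the interface text tells. Shift numbers are shares of 500 mm and turn numbers shares of 2 rad, none past 1 either way. Its arguments: {"type":"object","properties":{"steps":{"type":"array"}},"required":["steps"]}

```bash
mkdir -p pics
cat > h.py <<'E'
from cell import *
import numpy as np, cv2
def cam(name,png=None,scale=1.5):
    d=get_image(name)
    if png: 
        cv2.imwrite('pics/'+png,cv2.resize(d['pixels'][:,:,::-1],None,fx=scale,fy=scale))
    np.savez('last_'+name+'.npz',**{k:np.array(v) for k,v in d.items()})
    return d
def load(name): 
    z=np.load('last_'+name+'.npz'); return {k:z[k] for k in z.files}
def ray(d,u,v):
    f=d['pixels'].shape[0]/2/np.tan(np.radians(float(d['vertical_fov']))/2)
    x,y=(u-d['cx'])/f,(v-d['cy'])/f
    a,b=x,y
    for _ in range(30):
        s=1+d['k1']*(a*a+b*b); a,b=x/s,y/s
    return np.array([a,b,1.0])
def atz(d,u,v,z):   # world point of pixel on plane z
    R,t=d['R'],d['t']; c=-R.T@t; r=R.T@ray(d,u,v)
    return c+r*(z-c[2])/r[2]
def cloud(d):
    h,w=d['depth'].shape; U,V=np.meshgrid(np.arange(w),np.arange(h))
    a=ray(d,U.astype(float),V.astype(float)); P=np.stack([a[0]*d['depth'],a[1]*d['depth'],d['depth']],-1)
    return (P-d['t'])@d['R']
E
python3 - <<'E'
from h import *
for n in('top','scene'):
    d=cam(n,n+'1.png'); print(n,d['vertical_fov'],d['k1'],(-d['R'].T@d['t']).round(),d['R'].round(2).tolist())
s=read_state(); print(s['clock'],s['eef_pos'],s['tool_rot'],s['width'])
E
```

```text
top 48.51166682811585 -0.14896891203354423 [393.  13. 878.] [[0.01, -1.0, 0.02], [-0.99, -0.02, -0.15], [0.15, -0.01, -0.99]]
scene 49.94371715570208 0.017413620211748703 [1020.  316.  657.] [[-0.56, 0.83, 0.01], [0.59, 0.41, -0.7], [-0.58, -0.38, -0.71]]
0.1 [ 260.69075905 -595.13201855  403.87408565] [-3.13982974e+00  1.98647497e-05  4.12832624e-01] 85.14874741528087
```

View pics/top1.png

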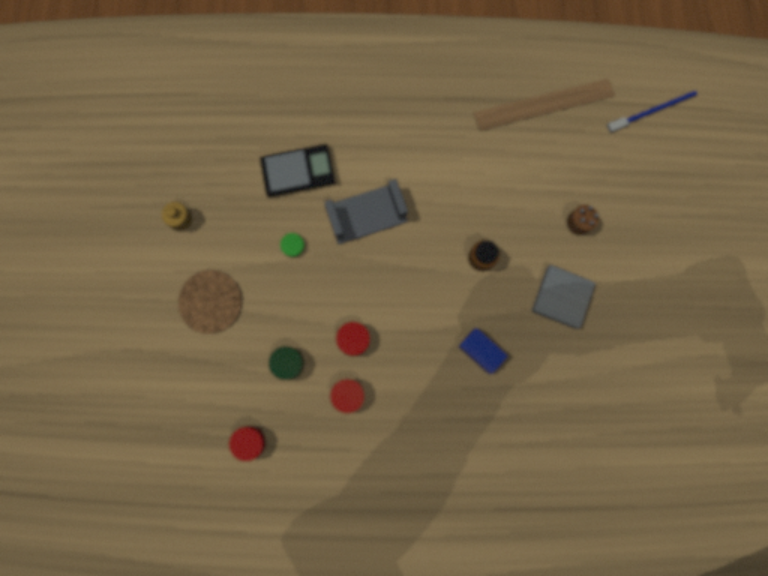

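View pics/scene1.png

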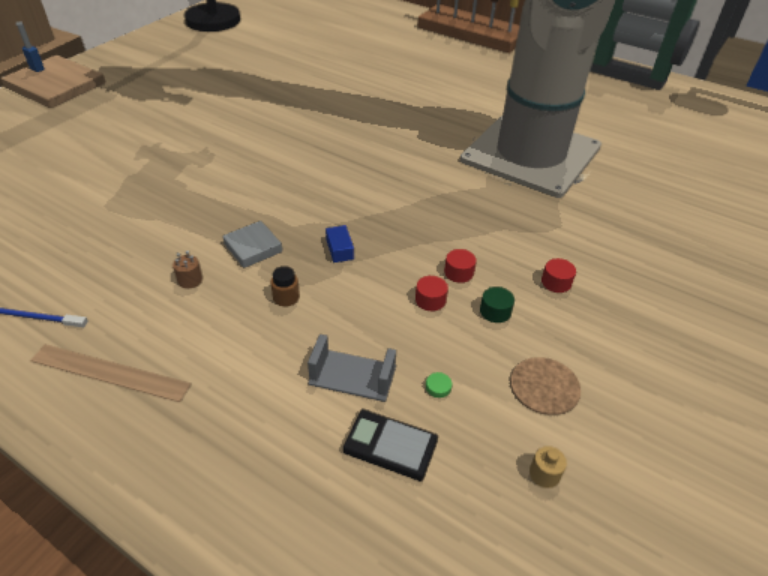

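The top picture shows, in 1.5x pixels: green (287,362), weight (177,215), bur holder (583,220), jar (485,254), blue (485,351), block (565,296), stand (367,212), cork (211,301) and disc (292,245). The red decoys are near (353,339), (348,396) and (247,443). Next I'll get positions from the depth cloud.

```bash
cat > loc.py <<'E'
from h import *
def top(P,px,lo,hi,rad,c=None):
    "top-face points in height band near guess"
    m=(P[...,2]>lo)&(P[...,2]<hi)&(np.hypot(P[...,0]-px[0],P[...,1]-px[1])<rad)
    return P[m]
E
python3 - <<'E'
from loc import *
D={n:load(n) for n in('top','scene')}; C={n:cloud(D[n]) for n in D}
t=D['top']
G=dict(green=(287,362,30),weight=(177,215,34),burs=(583,220,36),jar=(485,254,50),blue=(485,351,26),block=(565,296,20),stand=(367,212,6),cork=(211,301,5),disc=(292,245,12),red1=(353,339,30),red2=(348,396,30),red3=(247,443,30),scale=(298,170,16))
for k,(u,v,z) in G.items():
    p=atz(t,u/1.5,v/1.5,z)
    o=[k,p[:2].round(0),'r%.0f'%np.hypot(*p[:2])]
    for n in C:
        q=top(C[n],p,z-3 if z>8 else 3 ,z+4,60 if k in('block','stand','cork','scale') else 34)
        if len(q)<5: o.append(None);continue
        (cx,cy),r,=cv2.minEnclosingCircle(q[:,:2].astype(np.float32)); a=cv2.minAreaRect(q[:,:2].astype(np.float32))
        o+= [len(q),q.mean(0).round(1),'circ %.0f %.0f %.1f'%(cx,cy,r),'rect',np.round(a[0]),np.round(a[1]),round(a[2])]
    print(*o)
b=C['top'][C['top'][...,2]<15]; print(np.median(C['top'][...,2]),np.median(C['scene'][150:300,50:400,2]))
E
```

```text
Traceback (most recent call last):
  File "h.py", line 23, in cloud
    a=ray(d,U.astype(float),V.astype(float)); P=np.stack([a[0]*d['depth'],a[1]*d['depth'],d['depth']],-1)
  File "h.py", line 17, in ray
    return np.array([a,b,1.0])
           ~~~~~~~~^^^^^^^^^^^
ValueError: setting an array element with a sequence. The requested array has an inhomogeneous shape after 1 dimensions. The detected shape was (3,) + inhomogeneous part.
```

```bash
sed -i 's/return np.array(\[a,b,1.0\])/return np.array([a,b,a*0+1.0])/' h.py
cat > all.py <<'E'
from loc import *
D={n:load(n) for n in('top','scene')}; C={n:cloud(D[n]) for n in D}
t=D['top']
G=dict(green=(287,362,30),weight=(177,215,34),burs=(583,220,36),jar=(485,254,50),blue=(485,351,26),block=(565,296,20),stand=(367,212,6),cork=(211,301,5),disc=(292,245,12),red1=(353,339,30),red2=(348,396,30),red3=(247,443,30),scale=(298,170,16))
for k,(u,v,z) in G.items():
    p=atz(t,u/1.5,v/1.5,z)
    o=[k,p[:2].round(0),'r%.0f'%np.hypot(*p[:2])]
    for n in C:
        q=top(C[n],p,z-3 if z>8 else 3 ,z+4,60 if k in('block','stand','cork','scale') else 34)
        if len(q)<5: o.append(None);continue
        (cx,cy),r,=cv2.minEnclosingCircle(q[:,:2].astype(np.float32)); a=cv2.minAreaRect(q[:,:2].astype(np.float32))
        o+= ['\n  ',n,len(q),q.mean(0).round(1),'circ %.0f %.0f %.1f'%(cx,cy,r),'rect',np.round(a[0]),np.round(a[1]),round(a[2])]
    print(*o)
print(np.median(C['top'][...,2]),np.median(C['scene'][150:300,50:400,2]))
E
python3 all.py
```

```text
green [413. 125.] r432 
   top 404 [412.3 127.4  29.6] circ 412 128 23.0 rect [412. 128.] [44. 44.] 2 
   scene 278 [412.9 128.2  30.8] circ 411 128 24.0 rect [411. 128.] [45. 42.] 26
weight [611. 284.] r673 
   top 181 [612.5 288.5  33.4] circ 614 290 18.8 rect [613. 290.] [34. 35.] 54 
   scene 264 [614.5 288.5  34.8] circ 612 288 18.1 rect [612. 288.] [36. 34.] 21
burs [ 613. -276.] r672 
   top 204 [ 616.1 -278.6   35.6] circ 617 -280 19.4 rect [ 618. -279.] [37. 36.] 3 
   scene 145 [ 617.  -278.1   36.6] circ 616 -281 19.5 rect [ 616. -280.] [35. 35.] 12
jar [ 559. -135.] r575 
   top 187 [ 563.8 -138.    49.7] circ 564 -138 15.9 rect [ 563. -138.] [31. 30.] 2 
   scene 134 [ 562.8 -137.4   50.6] circ 561 -138 17.4 rect [ 563. -138.] [31. 31.] 4
blue [ 432. -138.] r453 
   top 480 [ 432.2 -136.3   25.6] circ 432 -137 32.5 rect [ 432. -136.] [59. 34.] 48 
   scene 243 [ 432.5 -135.3   26.8] circ 430 -136 31.3 rect [ 431. -137.] [60. 35.] 48
block [ 508. -252.] r567 
   top 1043 [ 508.6 -250.3   19.6] circ 509 -251 48.4 rect [ 509. -251.] [70. 71.] 69 
   scene 597 [ 509.2 -249.8
[... 697 characters left out ...]
t [447.  41.] [44. 44.] 1 
   scene 261 [446.5  39.9  30.7] circ 446 39 23.2 rect [445.  39.] [44. 45.] 88
red2 [370.  43.] r373 
   top 373 [371.1  45.6  29.6] circ 371 46 22.8 rect [371.  46.] [41. 43.] 1 
   scene 232 [370.6  45.7  30.8] circ 369 46 23.9 rect [370.  45.] [44. 45.] 46
red3 [306. 175.] r353 
   top 420 [305.3 177.2  29.7] circ 305 177 23.4 rect [305. 177.] [44. 46.] 6 
   scene 239 [305.7 177.1  30.7] circ 304 177 25.0 rect [304. 177.] [43. 43.] 50
scale [682. 121.] r693 
   top 1199 [684.5 123.5  16. ] circ 685 124 56.1 rect [685. 123.] [ 60. 101.] 14 
   scene 1673 [685.  124.5  17.3] circ 684 122 57.0 rect [683. 123.] [ 61. 100.] 13
-0.38117495678789703 1.293949938294393
```

Run:
```python
from loc import *
for n in('top','scene'):
    C=cloud(load(n)); q=top(C,(625,24),36,48,75).astype(np.float32)
    _,l,c=cv2.kmeans(q[:,:2].copy(),2,None,(3,50,.1),5,cv2.KMEANS_PP_CENTERS)
    rs=[cv2.minAreaRect(q[l[:,0]==i,:2]) for i in(0,1)]
    a=np.array([r[0] for r in rs]); d=a[1]-a[0]
    print(n,len(q),[np.round(np.r_[r[0],r[1],r[2]],1) for r in rs],'mid',a.mean(0),'dist',np.hypot(*d),'yaxis deg',np.degrees(np.arctan2(d[1],d[0]))%180)
    q=top(C,(432,-136),22,30,40)[:,:2].astype(np.float32); b=cv2.boxPoints(cv2.minAreaRect(q)); e=[b[1]-b[0],b[2]-b[1]]; e=max(e,key=np.linalg.norm)
    print('blue',b.mean(0),'long axis deg',np.degrees(np.arctan2(e[1],e[0]))%180)
    q=top(C,(495.5,239.5),3.5,9,60); print('cork',len(q), np.median(q[:,:2],0))
# cork by colour edge in the top image
d=load('top'); print(atz(d,211/1.5,301/1.5,5), atz(d,179/1.5,301/1.5,5),atz(d,243/1.5,301/1.5,5),atz(d,211/1.5,269/1.5,5),atz(d,211/1.5,333/1.5,5))
```

```text
top 287 [array([608.9,  68.8,  49.3,  11.8,  20.4]), array([639.8, -18.1,  50.2,  12.3,  18.6])] mid [624.35742188  25.36453438] dist 92.17946931663657 yaxis deg 109.6082189321443
blue [ 432.33716 -136.52664] long axis deg 48.79169
cork 1043 [495.58502245 239.54084631]
scene 303 [array([638.8, -18.9,  50. ,  12.5,  19.4]), array([607.9,  67.7,  49.9,  12.2,  19.4])] mid [623.33670044  24.36786747] dist 91.96808270125352 yaxis deg 109.64000009760743
blue [ 431.11066 -136.9013 ] long axis deg 49.615143
cork 1360 [496.60394042 240.31853011]
[495.89392479 236.83331829   5.        ] [495.09141566 282.19906344   5.        ] [496.66624921 191.97050381   5.        ] [540.82072677 239.22066822   5.        ] [451.58337403 234.66431645   5.        ]
```

>>> {"fn": "jog_arm", "kwargs": {
  "steps": [
    [1, 0, 0, 0, 0, 0, -0.083],
    [1, 0, 0, 0, 0, 0, -0.083],
    [1, 0, 0, 0, 0, 0, -0.083],
    [1, 0, 0, 0, 0, 0, -0.083],
    [1, 0, 0, 0, 0, 0, -0.083],
    [1, 0, 0, 0, 0, 0, -0.083],
    [1, 0, 0, 0, 0, 0, -0.083],
    [1, 0, 0, 0, 0, 0, 0],
    [1, 0, 0, 0, 0, 0, 0]
  ]
}}

```text
clock: 1.23
eef_pos: [260.6, -595.4, 404.4]
tool_rot: [-3.141, -0.0, 1.572]
force: [0.5, -0.1, -0.2]
width: 85.3
gripper_force: 0.0
```

>>> {"fn": "jog_arm", "kwargs": {
  "steps": [
    [1, 0.0915, 0.0607, 0.022, 0, 0, 0],
    [1, 0.0915, 0.0607, 0.022, 0, 0, 0],
    [1, 0.0915, 0.0607, 0.022, 0, 0, 0],
    [1, 0.0915, 0.0607, 0.022, 0, 0, 0],
    [1, 0.0915, 0.0607, 0.022, 0, 0, 0],
    [1, 0.0915, 0.0607, 0.022, 0, 0, 0],
    [1, 0.0915, 0.0607, 0.022, 0, 0, 0],
    [1, 0.0915, 0.0607, 0.022, 0, 0, 0],
    [1, 0.0915, 0.0607, 0.022, 0, 0, 0],
    [1, 0.0915, 0.0607, 0.022, 0, 0, 0]
  ]
}}

```text
clock: 2.48
eef_pos: [563.5, -135.2, 294.5]
tool_rot: [3.141, 0.001, 1.573]
force: [0.6, -1.1, 0.4]
width: 85.6
gripper_force: 0.0
```

>>> {"fn": "jog_arm", "kwargs": {
  "steps": [
    [1, 0, 0, 0, 0, 0, 0],
    [1, 0, 0, 0, 0, 0, 0]
  ]
}}

```text
clock: 2.72
eef_pos: [562.2, -136.9, 294.6]
tool_rot: [-3.141, 0.001, 1.574]
force: [0.9, -0.7, -1.1]
width: 85.3
gripper_force: 0.0
```

```bash
python3 -c "
from h import *
cam('wrist','w1.png',1.2)"
```

```text
(no output)
```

View pics/w1.png

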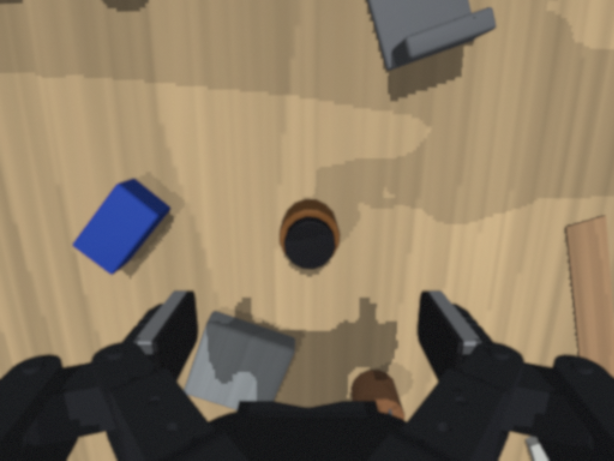

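The jar sits midway between the fingers at about (310,235), and the space around it is clear.

>>> {"fn": "jog_arm", "kwargs": {
  "steps": [
    [1, -0.002, 0.003, 0.058, 0, 0, 0],
    [1, 0, 0, 0.058, 0, 0, 0],
    [1, 0, 0, 0.058, 0, 0, 0],
    [1, 0, 0, 0.058, 0, 0, 0],
    [1, 0, 0, 0, 0, 0, 0],
    [-1, 0, 0, 0, 0, 0, 0],
    [-1, 0, 0, 0, 0, 0, 0],
    [-1, 0, 0, 0, 0, 0, 0],
    [-1, 0, 0, 0, 0, 0, 0],
    [-1, 0, 0, 0, 0, 0, 0]
  ]
}}

```text
clock: 4.03
eef_pos: [564.4, -138.0, 180.3]
tool_rot: [3.14, 0.001, 1.574]
force: [-1.2, 0.6, 6.1]
width: 38.4
gripper_force: 59.8
```

>>> {"fn": "jog_arm", "kwargs": {
  "steps": [
    [-1, 0, 0, -0.04, 0, 0, 0],
    [-1, 0, 0, -0.06, 0, 0, 0],
    [-1, 0, 0, -0.06, 0, 0, 0],
    [-1, 0, 0, -0.06, 0, 0, 0],
    [-1, 0.0627, -0.0256, 0, 0, 0, 0],
    [-1, 0.0627, -0.0256, 0, 0, 0, 0],
    [-1, 0.0627, -0.0256, 0, 0, 0, 0],
    [-1, 0.0627, -0.0256, 0, 0, 0, 0],
    [-1, 0.0627, -0.0256, 0, 0, 0, 0],
    [-1, 0.0627, -0.0256, 0, 0, 0, 0]
  ]
}}

```text
clock: 5.28
eef_pos: [486.0, 51.1, 290.1]
tool_rot: [3.14, -0.0, 1.575]
force: [-0.3, 1.2, -1.5]
width: 38.6
gripper_force: 60.4
```

>>> {"fn": "jog_arm", "kwargs": {
  "steps": [
    [-1, 0.0627, -0.0256, 0, 0, 0, 0],
    [-1, 0.0627, -0.0256, 0, 0, 0, 0],
    [-1, 0.0627, -0.0256, 0, 0, 0, 0],
    [-1, 0.0627, -0.0256, 0, 0, 0, 0],
    [-1, 0.0627, -0.0256, 0, 0, 0, 0],
    [-1, 0.0627, -0.0256, 0, 0, 0, 0],
    [-1, 0, 0, 0, 0, 0, 0],
    [-1, 0, 0, 0, 0, 0, 0]
  ]
}}

```text
clock: 6.28
eef_pos: [409.0, 237.5, 289.5]
tool_rot: [3.141, -0.0, 1.575]
force: [0.1, 0.6, -1.3]
width: 38.5
gripper_force: 60.4
```

>>> {"fn": "jog_arm", "kwargs": {
  "steps": [
    [-1, 0.002, 0.004, 0.06, 0, 0, 0],
    [-1, 0, 0, 0.06, 0, 0, 0],
    [-1, 0, 0, 0.06, 0, 0, 0],
    [-1, 0, 0, 0.03, 0, 0, 0],
    [-1, 0, 0, 0.007, 0, 0, 0],
    [-1, 0, 0, 0, 0, 0, 0],
    [-1, 0, 0, 0, 0, 0, 0]
  ]
}}

```text
clock: 7.15
eef_pos: [411.7, 238.1, 180.6]
tool_rot: [3.141, 0.0, 1.573]
force: [-0.4, 0.2, -1.1]
width: 38.0
gripper_force: 60.3
```

>>> {"fn": "jog_arm", "kwargs": {
  "steps": [
    [0.4, 0, 0, 0, 0, 0, 0],
    [0.4, 0, 0, 0, 0, 0, 0],
    [0.4, 0, 0, 0, 0, 0, 0],
    [0.4, 0, 0, 0, 0, 0, 0],
    [0.4, 0, 0, -0.03, 0, 0, 0],
    [0.4, 0, 0, -0.06, 0, 0, 0],
    [1, 0, 0, -0.06, 0, 0, 0],
    [1, 0, 0, -0.06, 0, 0, 0],
    [1, 0, 0, 0, 0, 0, 0],
    [1, 0, 0, 0, 0, 0, 0]
  ]
}}

```text
clock: 8.4
eef_pos: [410.8, 238.6, 285.5]
tool_rot: [3.141, 0.0, 1.575]
force: [-0.3, -0.3, -0.1]
width: 85.5
gripper_force: 0.0
```

>>> {"fn": "jog_arm", "kwargs": {
  "steps": [
    [1, -0.0442, 0.0024, 0, 0, 0, 0],
    [1, -0.0442, 0, 0, 0, 0, 0],
    [1, -0.0442, 0, 0, 0, 0, 0],
    [1, -0.0442, 0, 0, 0, 0, 0],
    [1, -0.0442, 0, 0, 0, 0, 0],
    [1, 0, 0, 0, 0, 0, 0],
    [1, 0, 0, 0.06, 0, 0, 0],
    [1, 0, 0, 0.06, 0, 0, 0],
    [1, 0, 0, 0.06, 0, 0, 0],
    [1, 0, 0, 0.039, 0, 0, 0]
  ]
}}

```text
clock: 9.65
eef_pos: [412.4, 129.2, 181.4]
tool_rot: [-3.14, 0.003, 1.577]
force: [0.2, -0.9, -0.1]
width: 85.5
gripper_force: 0.0
```

>>> {"fn": "jog_arm", "kwargs": {
  "steps": [
    [1, 0, 0, 0, 0, 0, 0],
    [-1, 0, 0, 0, 0, 0, 0],
    [-1, 0, 0, 0, 0, 0, 0],
    [-1, 0, 0, 0, 0, 0, 0],
    [-1, 0, 0, 0, 0, 0, 0],
    [-1, 0, 0, 0, 0, 0, 0]
  ]
}}

```text
clock: 10.4
eef_pos: [412.9, 128.0, 183.9]
tool_rot: [3.14, 0.003, 1.575]
force: [-0.9, -0.1, 7.0]
width: 44.4
gripper_force: 60.1
```

```bash
python3 -c "
from h import *
s=read_state(); print(np.round(s['qpos'],3),s['eef_pos'],s['tool_rot'],s['force'],s['torque'])
cam('wrist','w2.png',1.2)"
```

```text
[-0.175  0.776 -0.281  2.256  1.003  0.237 -1.364] [412.92441519 128.02746848 183.91566919] [3.13971817 0.00348645 1.57491   ] [-0.90974041 -0.07159397  7.02144915] [ 0.01687871  0.25868277 -0.00676925]
```

View pics/w2.png

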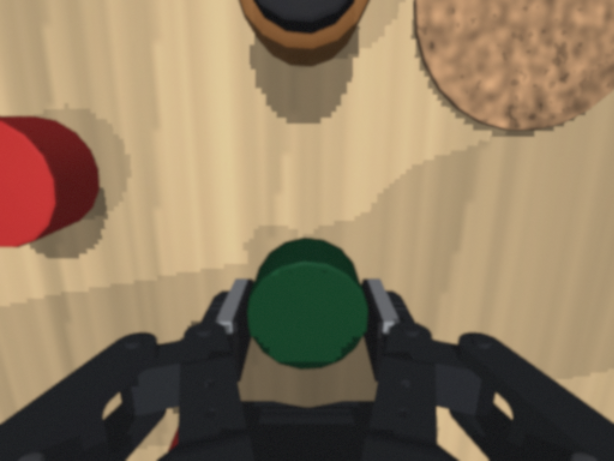

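The green blank is held squarely between the pads. Joint 6 is at its limit, so the grip is about 9 mm higher than planned. I'll lift and carry it to the block.

>>> {"fn": "jog_arm", "kwargs": {
  "steps": [
    [-1, 0, 0, -0.03, 0, 0, 0],
    [-1, 0, 0, -0.05, 0, 0, 0],
    [-1, 0, 0, -0.06, 0, 0, 0],
    [-1, 0, 0, -0.06, 0, 0, 0],
    [-1, 0, 0, -0.04, 0, 0, 0],
    [-1, 0, 0, 0, 0, 0, 0]
  ]
}}

```text
clock: 11.2
eef_pos: [413.1, 128.2, 304.2]
tool_rot: [3.138, 0.003, 1.574]
force: [-0.3, -0.2, -0.3]
width: 43.9
gripper_force: 61.1
```

>>> {"fn": "jog_arm", "kwargs": {
  "steps": [
    [-1, -0.0758, 0.0191, 0, 0, 0, 0],
    [-1, -0.0758, 0.0191, 0, 0, 0, 0],
    [-1, -0.0758, 0.0191, 0, 0, 0, 0],
    [-1, -0.0758, 0.0191, 0, 0, 0, 0],
    [-1, -0.0758, 0.0191, 0, 0, 0, 0],
    [-1, -0.0758, 0.0191, 0, 0, 0, 0],
    [-1, -0.0758, 0.0191, 0, 0, 0, 0],
    [-1, -0.0758, 0.0191, 0, 0, 0, 0],
    [-1, -0.0758, 0.0191, 0, 0, 0, 0],
    [-1, -0.0758, 0.0191, 0, 0, 0, 0]
  ]
}}

```text
clock: 12.45
eef_pos: [509.7, -251.5, 303.0]
tool_rot: [-3.14, 0.004, 1.575]
force: [0.8, 0.6, -0.3]
width: 44.1
gripper_force: 61.1
```

>>> {"fn": "jog_arm", "kwargs": {
  "steps": [
    [-1, 0, 0, 0, 0, 0, 0],
    [-1, 0, 0, 0, 0, 0, 0],
    [-1, 0, 0, 0, 0, 0, 0]
  ]
}}

```text
clock: 12.82
eef_pos: [509.7, -248.8, 304.0]
tool_rot: [-3.141, 0.003, 1.577]
force: [0.3, 0.4, -0.7]
width: 43.9
gripper_force: 61.1
```

```bash
python3 -c "
from h import *
cam('wrist','w3.png',1.2)"
```

```text
(no output)
```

View pics/w3.png

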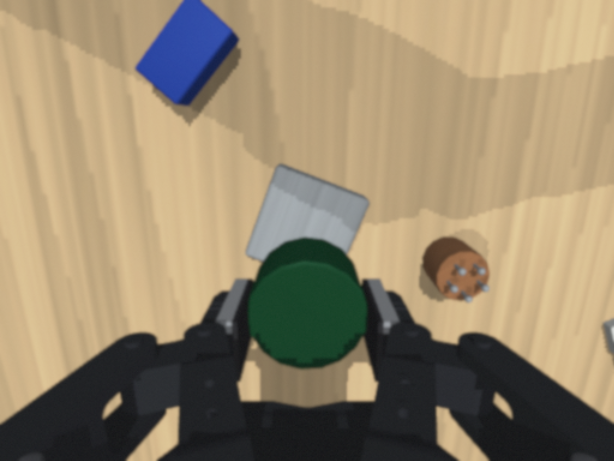

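The green blank is still held squarely, over the block at about (308,215).

>>> {"fn": "jog_arm", "kwargs": {
  "steps": [
    [-1, -0.004, -0.002, 0.06, 0, 0, 0],
    [-1, 0, 0, 0.06, 0, 0, 0],
    [-1, 0, 0, 0.05, 0, 0, 0],
    [-1, 0, 0, 0.02, 0, 0, 0],
    [-1, 0, 0, 0.008, 0, 0, 0],
    [-1, 0, 0, 0, 0, 0, 0],
    [-1, 0, 0, 0, 0, 0, 0]
  ]
}}

```text
clock: 13.75
eef_pos: [509.2, -252.8, 206.1]
tool_rot: [3.14, 0.005, 1.575]
force: [-0.4, -0.1, -1.2]
width: 44.2
gripper_force: 61.2
```

>>> {"fn": "jog_arm", "kwargs": {
  "steps": [
    [-1, 0.002, 0, 0.0035, 0, 0, 0],
    [-1, 0, 0, 0, 0, 0, 0],
    [0.5, 0, 0, 0, 0, 0, 0],
    [0.5, 0, 0, 0, 0, 0, 0],
    [0.5, 0, 0, 0, 0, 0, 0],
    [0.5, 0, 0, -0.02, 0, 0, 0],
    [0.5, 0, 0, -0.06, 0, 0, 0],
    [1, 0, 0, -0.06, 0, 0, 0],
    [1, 0, 0, -0.06, 0, 0, 0],
    [1, 0, 0, 0, 0, 0, 0]
  ]
}}

```text
clock: 15.0
eef_pos: [509.8, -251.4, 306.3]
tool_rot: [3.137, 0.006, 1.575]
force: [-0.4, 0.6, -0.1]
width: 85.1
gripper_force: 0.0
```

Run:
```python
from loc import *
for n in('top','scene'):
    C=cloud(cam(n))
    for k,p,z in(('green',(508,-251),50),('block',(508,-251),20),('jar',(411,239),50),('blue',(432,-136),26)):
        q=top(C,p,z-3,z+4,50)
        if len(q)>4: print(n,k,len(q),q.mean(0).round(1),np.round(cv2.minEnclosingCircle(q[:,:2].astype(np.float32))[0]))
print(read_state()['eef_pos'])
```

```text
top green 384 [ 509.1 -250.7   49.6] [ 509. -251.]
top block 600 [ 506.2 -245.6   19.5] [ 509. -250.]
top jar 193 [412.4 237.3  49.6] [413. 238.]
top blue 468 [ 432.4 -136.3   25.6] [ 432. -136.]
scene green 211 [ 509.2 -250.1   50.8] [ 508. -252.]
scene block 337 [ 517.1 -242.3   20.7] [ 506. -251.]
scene jar 162 [411.7 236.8  50.5] [410. 237.]
scene blue 246 [ 432.5 -135.4   26.7] [ 431. -137.]
[ 508.55605831 -251.52849454  303.67490282]
```

>>> {"fn": "jog_arm", "kwargs": {
  "steps": [
    [1, 0.046, -0.0306, 0, 0, 0, 0],
    [1, 0.046, -0.0306, 0, 0, 0, 0],
    [1, 0.046, -0.0306, 0, 0, 0, 0],
    [1, 0.046, -0.0306, 0, 0, 0, 0],
    [1, 0.046, -0.0306, 0, 0, 0, 0],
    [1, 0, 0, 0, 0, 0, 0.0715],
    [1, 0, 0, 0, 0, 0, 0.0715],
    [1, 0, 0, 0, 0, 0, 0.0715],
    [1, 0, 0, 0, 0, 0, 0.0715],
    [1, 0, 0, 0, 0, 0, 0.0715]
  ]
}}

```text
clock: 16.35
eef_pos: [431.4, -136.6, 302.2]
tool_rot: [3.141, 0.004, 0.855]
force: [-0.3, 0.2, 0.4]
width: 85.4
gripper_force: 0.0
```

>>> {"fn": "jog_arm", "kwargs": {
  "steps": [
    [1, 0, 0, 0.06, 0, 0, 0],
    [1, 0, 0, 0.06, 0, 0, 0],
    [1, 0, 0, 0.05, 0, 0, 0],
    [1, 0, 0, 0, 0, 0, 0],
    [1, 0, 0, 0, 0, 0, 0]
  ]
}}

```text
clock: 16.98
eef_pos: [431.9, -136.9, 218.2]
tool_rot: [3.139, 0.003, 0.86]
force: [0.5, -0.8, -0.2]
width: 85.3
gripper_force: 0.0
```

```bash
python3 -c "
from h import *
cam('wrist','w4.png',1.2); print(read_state()['qpos'])"
```

```text
[ 0.46428696  0.7122609  -0.32298862  2.19202961  0.69496627  0.33588294
 -1.16119832]
```

View pics/w4.png

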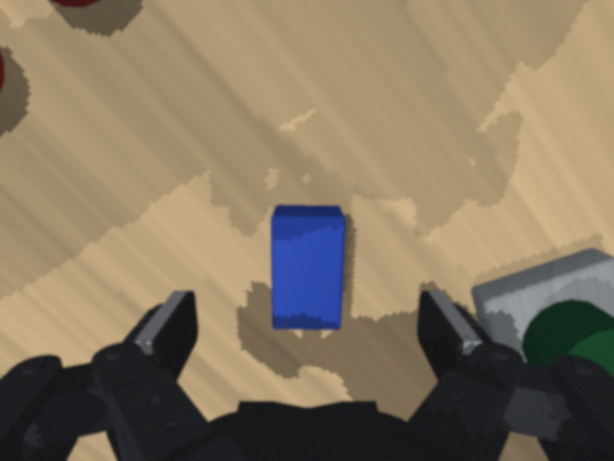

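The blue block's long sides are parallel to the pads and centred at about (308,270). I'll descend and grip.

>>> {"fn": "jog_arm", "kwargs": {
  "steps": [
    [1, 0, 0, 0.04, 0, 0, 0],
    [1, 0, 0, 0.03, 0, 0, 0],
    [1, 0, 0, 0.016, 0, 0, 0],
    [1, 0, 0, 0, 0, 0, 0],
    [-1, 0, 0, 0, 0, 0, 0],
    [-1, 0, 0, 0, 0, 0, 0],
    [-1, 0, 0, 0, 0, 0, 0],
    [-1, 0, 0, 0, 0, 0, 0],
    [-1, 0, 0, 0, 0, 0, 0],
    [-1, 0, 0, 0, 0, 0, 0]
  ]
}}

```text
clock: 18.27
eef_pos: [431.9, -137.2, 175.7]
tool_rot: [3.138, 0.003, 0.86]
force: [0.5, 0.1, 6.9]
width: 32.3
gripper_force: 59.9
```

>>> {"fn": "jog_arm", "kwargs": {
  "steps": [
    [-1, 0, 0, -0.04, 0, 0, 0],
    [-1, 0, 0, -0.06, 0, 0, 0],
    [-1, 0, 0, -0.06, 0, 0, 0],
    [-1, 0, 0, -0.06, 0, 0, 0],
    [-1, 0, 0, -0.03, 0, 0, -0.071],
    [-1, 0, 0, 0, 0, 0, -0.071],
    [-1, 0, 0, 0, 0, 0, -0.071],
    [-1, 0, 0, 0, 0, 0, -0.071],
    [-1, 0, 0, 0, 0, 0, -0.071],
    [-1, 0, 0, 0, 0, 0, 0]
  ]
}}

```text
clock: 19.52
eef_pos: [431.6, -136.8, 299.9]
tool_rot: [-3.141, 0.003, 1.568]
force: [0.1, -0.5, -1.1]
width: 33.5
gripper_force: 59.8
```

>>> {"fn": "jog_arm", "kwargs": {
  "steps": [
    [-1, 0.0751, 0.0128, 0, 0, 0, 0],
    [-1, 0.0751, 0.0128, 0, 0, 0, 0],
    [-1, 0.0751, 0.0128, 0, 0, 0, 0],
    [-1, 0.0751, 0.0128, 0, 0, 0, 0],
    [-1, 0.0751, 0.0128, 0, 0, 0, 0],
    [-1, 0.0751, 0.0128, 0, 0, 0, 0],
    [-1, 0.0751, 0.0128, 0, 0, 0, 0],
    [-1, 0.0751, 0.0128, 0, 0, 0, 0],
    [-1, 0.0751, 0.0128, 0, 0, 0, 0],
    [-1, 0.0751, 0.0128, 0, 0, 0, 0]
  ]
}}

```text
clock: 20.78
eef_pos: [496.2, 239.9, 298.5]
tool_rot: [-3.141, 0.004, 1.567]
force: [-0.5, 0.5, -1.1]
width: 33.1
gripper_force: 59.8
```

>>> {"fn": "jog_arm", "kwargs": {
  "steps": [
    [-1, 0, 0, 0, 0, 0, 0],
    [-1, 0, 0, 0, 0, 0, 0],
    [-1, 0, 0, 0, 0, 0, 0]
  ]
}}

```text
clock: 21.15
eef_pos: [496.3, 237.4, 298.4]
tool_rot: [-3.141, 0.006, 1.568]
force: [0.0, 0.1, -0.6]
width: 32.3
gripper_force: 59.8
```

>>> {"fn": "jog_arm", "kwargs": {
  "steps": [
    [-1, 0.002, 0, 0.06, 0, 0, 0],
    [-1, 0, 0, 0.06, 0, 0, 0],
    [-1, 0, 0, 0.06, 0, 0, 0],
    [-1, 0, 0, 0.04, 0, 0, 0],
    [-1, 0, 0, 0.012, 0, 0, 0],
    [-1, 0, 0, 0, 0, 0, 0],
    [-1, 0, 0, 0, 0, 0, 0]
  ]
}}

```text
clock: 22.02
eef_pos: [496.6, 239.5, 183.5]
tool_rot: [3.14, 0.003, 1.57]
force: [0.8, -0.6, -0.9]
width: 32.5
gripper_force: 59.8
```

>>> {"fn": "jog_arm", "kwargs": {
  "steps": [
    [0.2, 0, 0, 0, 0, 0, 0],
    [0.2, 0, 0, 0, 0, 0, 0],
    [0.2, 0, 0, 0, 0, 0, 0],
    [0.2, 0, 0, -0.02, 0, 0, 0],
    [0.2, 0, 0, -0.06, 0, 0, 0],
    [0.2, 0, 0, -0.06, 0, 0, 0],
    [1, 0, 0, -0.06, 0, 0, 0],
    [1, 0, 0, -0.03, 0, 0, 0],
    [1, 0, 0, 0, 0, 0, 0]
  ]
}}

```text
clock: 23.15
eef_pos: [496.5, 239.8, 298.5]
tool_rot: [3.14, 0.003, 1.57]
force: [-0.3, -0.5, 0.8]
width: 85.2
gripper_force: 0.0
```

>>> {"fn": "jog_arm", "kwargs": {
  "steps": [
    [1, 0.0245, 0.0583, 0, 0, 0, 0],
    [1, 0.0245, 0.0583, 0, 0, 0, 0],
    [1, 0.0245, 0.0583, 0, 0, 0, 0],
    [1, 0.0245, 0.0583, 0, 0, 0, 0],
    [1, 0, 0, 0, 0, 0, 0],
    [1, 0, 0, 0.06, 0, 0, 0],
    [1, 0, 0, 0.06, 0, 0, 0],
    [1, 0, 0, 0.03, 0, 0, 0],
    [1, 0, 0, 0, 0, 0, 0],
    [1, 0, 0, 0, 0, 0, 0]
  ]
}}

```text
clock: 24.4
eef_pos: [613.0, 288.7, 223.4]
tool_rot: [3.141, 0.003, 1.57]
force: [-0.3, 0.8, 0.8]
width: 85.3
gripper_force: 0.0
```

Run:
```python
from loc import *
for n in('top','scene'):
    C=cloud(cam(n))
    for k,p,z in(('blue',(496,239),31),('jar',(411,239),50)):
        q=top(C,p,z-3,z+4,40)
        if len(q)>4: print(n,k,len(q),q.mean(0).round(1),np.round(np.r_[cv2.minAreaRect(q[:,:2].astype(np.float32))[1]]))
cam('wrist','w5.png',1.2)
```

```text
scene blue 180 [498.5 222.5  31.6] [35. 30.]
```

View pics/w5.png

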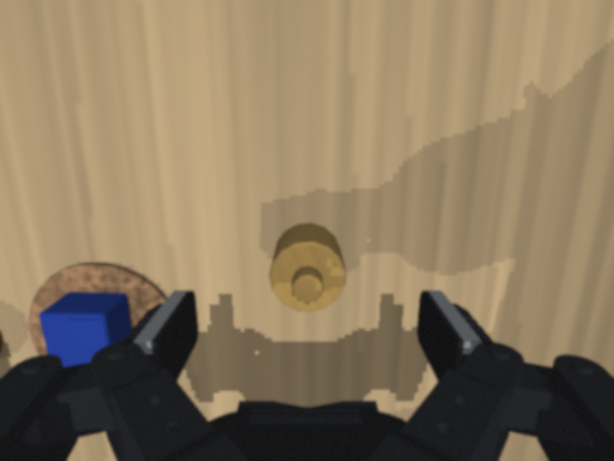

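The weight is centred between the pads at about (308,270), and the blue block lies flat on the cork.

>>> {"fn": "jog_arm", "kwargs": {
  "steps": [
    [1, 0, 0, 0.05, 0, 0, 0],
    [1, 0, 0, 0.03, 0, 0, 0],
    [1, 0, 0, 0.012, 0, 0, 0],
    [1, 0, 0, 0, 0, 0, 0],
    [-1, 0, 0, 0, 0, 0, 0],
    [-1, 0, 0, 0, 0, 0, 0],
    [-1, 0, 0, 0, 0, 0, 0],
    [-1, 0, 0, 0, 0, 0, 0],
    [-1, 0, 0, 0, 0, 0, 0],
    [-1, 0, 0, 0, 0, 0, 0]
  ]
}}

```text
clock: 25.8
eef_pos: [613.2, 288.3, 177.2]
tool_rot: [3.14, 0.003, 1.57]
force: [0.1, -0.8, 5.5]
width: 34.7
gripper_force: 59.9
```

>>> {"fn": "jog_arm", "kwargs": {
  "steps": [
    [-1, 0, 0, -0.04, 0, 0, 0],
    [-1, 0, 0, -0.06, 0, 0, 0],
    [-1, 0, 0, -0.06, 0, 0, 0],
    [-1, 0, 0, -0.06, 0, 0, 0],
    [-1, 0, 0, -0.06, 0, 0, 0],
    [-1, -0.083, -0.016, 0, 0, 0, 0],
    [-1, -0.083, -0.016, 0, 0, 0, 0],
    [-1, -0.083, -0.016, 0, 0, 0, 0],
    [-1, -0.083, -0.016, 0, 0, 0, 0],
    [-1, -0.083, -0.016, 0, 0, 0, 0]
  ]
}}

```text
clock: 27.05
eef_pos: [571.9, 79.8, 317.6]
tool_rot: [-3.141, 0.004, 1.57]
force: [0.6, -0.9, -2.7]
width: 34.2
gripper_force: 60.3
```

>>> {"fn": "jog_arm", "kwargs": {
  "steps": [
    [-1, -0.083, -0.016, 0, 0, 0, 0],
    [-1, -0.083, -0.016, 0, 0, 0, 0],
    [-1, -0.083, -0.016, 0, 0, 0, 0],
    [-1, -0.083, -0.016, 0, 0, 0, 0],
    [-1, -0.083, -0.016, 0, 0, 0, 0],
    [-1, -0.083, -0.016, 0, 0, 0, 0],
    [-1, -0.083, -0.016, 0, 0, 0, 0],
    [-1, -0.083, -0.016, 0, 0, 0, 0],
    [-1, 0, 0, 0, 0, 0, 0],
    [-1, 0, 0, 0, 0, 0, 0]
  ]
}}

```text
clock: 28.3
eef_pos: [508.2, -250.2, 318.9]
tool_rot: [3.142, 0.003, 1.57]
force: [-0.4, 0.4, -2.9]
width: 34.3
gripper_force: 60.3
```

>>> {"fn": "jog_arm", "kwargs": {
  "steps": [
    [-1, -0.001, 0.001, 0.06, 0, 0, 0],
    [-1, 0, 0, 0.06, 0, 0, 0],
    [-1, 0, 0, 0.04, 0, 0, 0],
    [-1, 0, 0, 0.018, 0, 0, 0],
    [-1, 0, 0, 0, 0, 0, 0],
    [-1, 0, 0, 0, 0, 0, 0]
  ]
}}

```text
clock: 29.05
eef_pos: [509.4, -251.5, 230.4]
tool_rot: [3.14, 0.004, 1.57]
force: [0.6, 1.1, -2.7]
width: 34.7
gripper_force: 60.3
```

>>> {"fn": "jog_arm", "kwargs": {
  "steps": [
    [-1, 0, 0, 0.005, 0, 0, 0],
    [-1, 0, 0, 0, 0, 0, 0],
    [-1, 0, 0, 0, 0, 0, 0]
  ]
}}

```text
clock: 29.42
eef_pos: [508.9, -251.7, 227.2]
tool_rot: [3.141, 0.004, 1.57]
force: [-0.4, -0.6, -2.9]
width: 34.4
gripper_force: 60.3
```

>>> {"fn": "jog_arm", "kwargs": {
  "steps": [
    [-1, 0, 0, 0.002, 0, 0, 0],
    [-1, 0, 0, 0, 0, 0, 0],
    [0.3, 0, 0, 0, 0, 0, 0],
    [0.3, 0, 0, 0, 0, 0, 0],
    [0.3, 0, 0, 0, 0, 0, 0],
    [0.3, 0, 0, -0.02, 0, 0, 0],
    [0.3, 0, 0, -0.06, 0, 0, 0],
    [0.3, 0, 0, -0.06, 0, 0, 0],
    [1, 0, 0, -0.06, 0, 0, 0],
    [1, 0, 0, 0, 0, 0, 0]
  ]
}}

```text
clock: 30.68
eef_pos: [509.8, -251.1, 328.7]
tool_rot: [3.137, 0.006, 1.57]
force: [-0.1, -0.0, -0.5]
width: 85.6
gripper_force: 0.0
```

>>> {"fn": "jog_arm", "kwargs": {
  "steps": [
    [1, -0.019, 0.0713, 0, 0, 0, 0],
    [1, -0.019, 0.0713, 0, 0, 0, 0],
    [1, -0.019, 0.0713, 0, 0, 0, 0],
    [1, 0, 0, 0, 0, 0, -0.057],
    [1, 0, 0, 0, 0, 0, -0.057],
    [1, 0, 0, 0, 0, 0, -0.057],
    [1, 0, 0, 0.06, 0, 0, 0],
    [1, 0, 0, 0.06, 0, 0, 0],
    [1, 0, 0, 0.06, 0, 0, 0],
    [1, 0, 0, 0, 0, 0, 0]
  ]
}}

```text
clock: 31.92
eef_pos: [614.3, -280.0, 232.9]
tool_rot: [-3.135, 0.0, 1.912]
force: [-0.5, -0.3, 0.5]
width: 85.5
gripper_force: 0.0
```

Run:
```python
from loc import *
cam('wrist','w6.png',1.2)
```

```text
(no output)
```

View pics/w6.png

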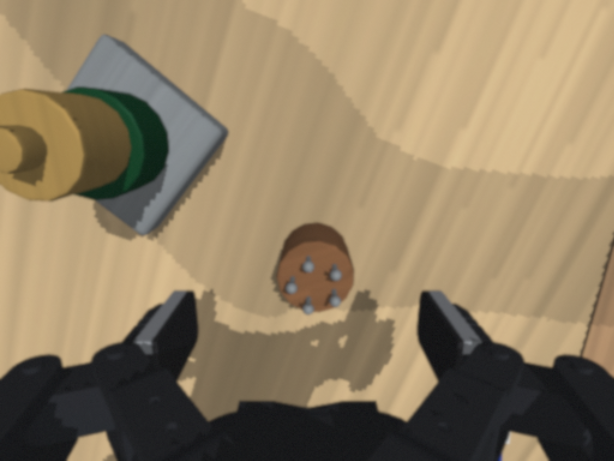

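The bur holder is at about (315,270), roughly 3 mm right of centre. I'll shift along tool y and descend.

>>> {"fn": "jog_arm", "kwargs": {
  "steps": [
    [1, 0, 0.006, 0.04, 0, 0, 0],
    [1, 0, 0, 0.04, 0, 0, 0],
    [1, 0, 0, 0.028, 0, 0, 0],
    [1, 0, 0, 0, 0, 0, 0],
    [-1, 0, 0, 0, 0, 0, 0],
    [-1, 0, 0, 0, 0, 0, 0],
    [-1, 0, 0, 0, 0, 0, 0],
    [-1, 0, 0, 0, 0, 0, 0],
    [-1, 0, 0, 0, 0, 0, 0],
    [-1, 0, 0, 0, 0, 0, 0]
  ]
}}

```text
clock: 33.22
eef_pos: [619.0, -279.5, 183.1]
tool_rot: [-3.141, 0.005, 1.912]
force: [-0.1, -0.0, 6.1]
width: 36.5
gripper_force: 60.1
```

>>> {"fn": "jog_arm", "kwargs": {
  "steps": [
    [-1, 0, 0, -0.04, 0, 0, 0],
    [-1, 0, 0, -0.06, 0, 0, 0],
    [-1, 0, 0, -0.06, 0, 0, 0],
    [-1, 0, 0, -0.06, 0, 0, 0],
    [-1, 0, 0, -0.05, 0, 0, 0],
    [-1, 0.0713, 0.0267, 0, 0, 0, 0],
    [-1, 0.0713, 0.0267, 0, 0, 0, 0],
    [-1, 0.0713, 0.0267, 0, 0, 0, 0],
    [-1, 0.0713, 0.0267, 0, 0, 0, 0],
    [-1, 0.0713, 0.0267, 0, 0, 0, 0]
  ]
}}

```text
clock: 34.48
eef_pos: [621.6, -87.2, 317.3]
tool_rot: [-3.141, 0.004, 1.912]
force: [0.3, -1.0, -0.1]
width: 36.3
gripper_force: 60.0
```

>>> {"fn": "jog_arm", "kwargs": {
  "steps": [
    [-1, 0.0713, 0.0267, 0, 0, 0, 0],
    [-1, 0.0713, 0.0267, 0, 0, 0, 0],
    [-1, 0.0713, 0.0267, 0, 0, 0, 0],
    [-1, 0, 0, 0, 0, 0, 0],
    [-1, 0, 0, 0, 0, 0, 0],
    [-1, 0, 0, 0, 0, 0, 0]
  ]
}}

```text
clock: 35.22
eef_pos: [623.9, 24.2, 316.0]
tool_rot: [-3.14, 0.005, 1.91]
force: [-0.1, -0.4, -0.6]
width: 36.6
gripper_force: 60.0
```

Run:
```python
from loc import *
cam('wrist','w7.png',1.2)
```

```text
(no output)
```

View pics/w7.png

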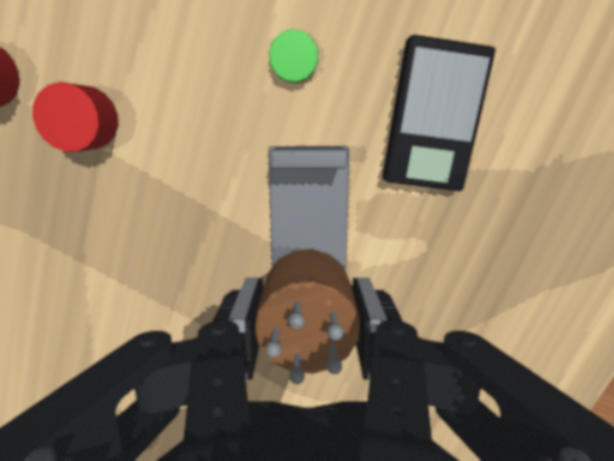

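The bur holder is upright, and the stand is straight and centred beneath it, from about x=270 to 348. The scale is clear of the fingers.

>>> {"fn": "jog_arm", "kwargs": {
  "steps": [
    [-1, 0.001, 0, 0.06, 0, 0, 0],
    [-1, 0, 0, 0.06, 0, 0, 0],
    [-1, 0, 0, 0.06, 0, 0, 0],
    [-1, 0, 0, 0.05, 0, 0, 0],
    [-1, 0, 0, 0.018, 0, 0, 0],
    [-1, 0, 0, 0, 0, 0, 0],
    [-1, 0, 0, 0, 0, 0, 0]
  ]
}}

```text
clock: 36.15
eef_pos: [624.2, 25.9, 193.0]
tool_rot: [3.141, 0.004, 1.912]
force: [-0.2, 0.9, -0.3]
width: 36.6
gripper_force: 60.0
```

>>> {"fn": "jog_arm", "kwargs": {
  "steps": [
    [-1, 0, 0, 0.006, 0, 0, 0],
    [-1, 0, 0, 0, 0, 0, 0],
    [-1, 0, 0, 0, 0, 0, 0]
  ]
}}

```text
clock: 36.52
eef_pos: [623.8, 25.7, 189.1]
tool_rot: [-3.141, 0.004, 1.912]
force: [-0.2, -0.4, 0.0]
width: 36.3
gripper_force: 60.0
```

Now I'll release, retreat upwards and move back out of the top camera's view.

>>> {"fn": "jog_arm", "kwargs": {
  "steps": [
    [0.3, 0, 0, 0, 0, 0, 0],
    [0.3, 0, 0, 0, 0, 0, 0],
    [0.3, 0, 0, 0, 0, 0, 0],
    [0.3, 0, 0, -0.02, 0, 0, 0],
    [0.3, 0, 0, -0.06, 0, 0, 0],
    [0.3, 0, 0, -0.06, 0, 0, 0],
    [0.3, 0, 0, -0.06, 0, 0, 0],
    [0.3, 0, 0, -0.06, 0, 0, 0],
    [0.3, 0, 0, -0.06, 0, 0, 0],
    [0.3, 0, 0, 0, 0, 0, 0]
  ]
}}

```text
clock: 37.78
eef_pos: [624.3, 27.0, 352.2]
tool_rot: [3.138, 0.005, 1.912]
force: [-1.5, -0.0, -1.1]
width: 55.9
gripper_force: 0.0
```

>>> {"fn": "jog_arm", "kwargs": {
  "steps": [
    [0.3, -0.09, 0, 0, 0, 0, 0],
    [0.3, -0.09, 0, 0, 0, 0, 0],
    [0.3, -0.09, 0, 0, 0, 0, 0],
    [0.3, -0.09, 0, 0, 0, 0, 0],
    [0.3, -0.09, 0, 0, 0, 0, 0],
    [0.3, -0.09, -0.04, 0, 0, 0, 0],
    [0.3, -0.09, -0.04, 0, 0, 0, 0],
    [0.3, -0.09, -0.04, 0, 0, 0, 0],
    [0.3, -0.09, -0.04, 0, 0, 0, 0],
    [0.3, 0, 0, 0, 0, 0, 0]
  ]
}}

```text
clock: 39.02
eef_pos: [681.6, -388.7, 348.7]
tool_rot: [-3.137, 0.006, 1.903]
force: [-0.2, 0.9, 0.2]
width: 55.6
gripper_force: 0.0
```

Run:
```python
from loc import *
for n in('top','scene'):
    C=cloud(cam(n,n+'2.png'))
    for k,p,z,r in(('green',(509,-251),50,35),('weight',(509,-251),84,30),('burs',(624,25),42,25),('blue',(496,239),31,40),('jar',(411,239),50,30),('disc',(577,126),12,25),('scale',(684,123),16,60)):
        q=top(C,p,z-3,z+4,r)
        if len(q)>4: print(n,k,len(q),q.mean(0).round(1),np.round(np.r_[cv2.minEnclosingCircle(q[:,:2].astype(np.float32))[0]]))
```

```text
top green 99 [ 504.7 -242.4   49.7] [ 509. -251.]
top weight 199 [ 508.5 -248.7   83.5] [ 509. -250.]
top burs 227 [623.4  26.1  41.5] [624.  26.]
top blue 444 [496.2 240.4  30.5] [497. 240.]
top jar 202 [412.4 237.   49.6] [413. 237.]
top disc 181 [577.  126.8  11.7] [577. 126.]
top scale 1176 [684.4 123.1  16. ] [685. 124.]
scene green 90 [ 517.1 -243.8   50.7] [ 509. -250.]
scene weight 109 [ 510.8 -246.3   84.6] [ 508. -249.]
scene burs 220 [623.8  26.3  42.7] [621.  25.]
scene blue 456 [496.4 239.9  31.8] [496. 239.]
scene jar 163 [412.  236.9  50.8] [411. 238.]
scene disc 209 [576.1 126.9  12.5] [575. 126.]
scene scale 1664 [685.1 124.5  17.3] [682. 122.]
```

View pics/scene2.png

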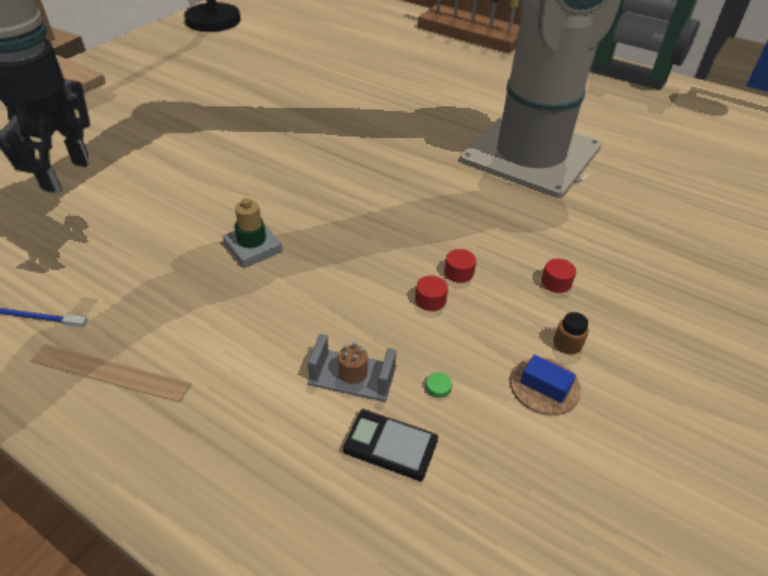

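All parts are in place: the stack at (248,225), the bur holder at (352,362), the blue block at (548,378) and the jar at (572,332). The disc and scale are unmoved, and every measured offset is within tolerance, so I'm handing in.

```bash
python3 -c "
from cell import *
print(finish_job())"
```

```text
the job is handed in; nothing more can be done
None
```

I handed the job in after about 39 s of the 128 s allowed; the last camera check put all five parts within tolerance and the disc and scale unmoved, but the hand-in returned no verdict.

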